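Put the washed pill organiser and splint up to dry on the windowsill

TASK

First push the front of the white tilt-out bin fully shut. Then put the washed things up to dry: lean the blue pill organiser end-up against the bin's shut front, squarely, lid side outwards and its lower end standing in the drip tray, clear of the amber bottle; and hang the yellow splint astride the drying rail, beside the wooden clip and clear of it. Leave all the other things where they are, with the bottle standing.

Things in the scene. Friction and masses are not known exactly. Their poses are not given: they have to be found in the camera images.
- bin: White plastic tilt-out bin, 143 deep (x) x 250 wide (y) x 150 high, fixed. Origin: on the sill under the middle of its front face as it stands when shut; +x points into the bin (away from the drip tray), y along its front, z up. It stands either left or right on the sill; the drying rail stands on the other side.
- flap (a joint): Tilt angle (rad) of the bin's front, a flat panel 238 wide x 132 high (from 2 above its hinge), 8 thick, hinged along its foot at 12 mm above the sill. 0 = shut (outer face upright, at the bin origin's x = 0), growing as the top tilts out over the drip tray, up to 0.55. A stiff hinge: it stays where it is left; a light push near the top shuts it.
- flap_top (a point): Middle of the top edge of the bin front's outer face, 146 mm above the sill when shut.
- tray: Grey drip tray in front of the bin, fixed, same origin and axes as the bin. It covers x -142 to -2 mm, y -125 to 125 mm; floor top 4 mm above the sill, rim 14 high above the sill, 10 thick along its front (inner side at x = -132) and 4 thick at both ends; no rim beside the bin.
- rail: Stainless steel drying rail, fixed: a round bar 12 in diameter along its y, 260 between two posts at y = -130 and 130, bar axis 150 above the sill. Origin on the sill, 50 mm behind the bar (the bar is at x = -50); each post stands on a foot 120 (x) x 30 (y) x 8 high.
- rail_mid (a point): Middle of the rail's bar, on its axis; axes as the rail's (y along the bar, z up).
- clip: Wooden clothes-clip fixed astride the rail's bar, 12 along the bar, 30 across it, from 42 below to 18 above the bar axis. Origin on the bar axis.
- organiser: Blue pill organiser, a flat rigid slab 150 (x) x 52 (y) x 18 (z), about 130 g, lying flat with its fourteen pale lids up. Origin: centre of its underside; z points out of the lid side. Either end may go up.
- splint: Yellow rigid silicone gutter splint, an inverted-U channel: 76 long (x), 44 wide outside and 36 inside (y), 68 high, walls 4 thick; straight walls up to 46, then a round top. About 80 g; stands open side down. Origin: on the underside plane, midway between the two walls; z up.
- splint_crown (a point): Middle of the splint's top, outer surface, 68 above its origin; axes as the splint's.
- bottle: Small amber glass bottle with white cap, 30 in diameter, 70 high, standing in the drip tray. Origin: centre of its base. Leave it standing there.
- dish: Stainless kidney dish, 86 (x) x 170 (y) x 34 high, loose. Origin: centre of its underside. Leave alone.
- tweezers: Steel tweezers lying along x, 110 long, 14 wide, 8 high, between bin and rail. Origin: centre of the underside. Leave alone.
- jar: Clear jar with grey lid, 64 in diameter, 85 high, behind the tweezers. Origin: centre of base. Leave alone.
- tape: Roll of white tape lying flat, 72 in diameter, 25 high, at the left. Origin: centre of base. Leave alone.
- mug: Blue mug, 76 in diameter, 90 high, handle at its +y, at the right. Origin: centre of base. Leave alone.
There are look-alikes about, which are no part of the job. Of the things that look like the splint, take the one that is farthest to the robot's right at the start.

How it is judged (in metres and radians):
On the way:
1. the bin's front is pushed shut while the organiser still lies where it was (value of joint flap below 0.04 rad and distance of organiser from where it was at the start of the episode below 0.04 m), for 0.2 s.
At the end, for the whole second after the job is handed in: Bin front shut (0.05 rad). Organiser at rest, foot on tray floor, leaning on the front, lids out, face 33-80 deg from level, square within 17 deg, off the bottle. Splint at rest astride the bar (crown within 20 mm of it), upright and along it within 20 deg, off the clip. Bottle upright (value of joint flap below 0.05 rad and angle between organiser's own z axis and vertical between 0.58 and 1.4 rad and angle between the x axis of organiser and the y axis of bin, either way round above 1.27 rad and contact force between organiser and bin above 0.03 N and contact force between organiser and tray above 0.03 N and contact force between organiser and bottle below 0.02 N and x of organiser in the frame of bin below 0 m and z of organiser in the frame of bin below 0.1 m and contact force between splint and rail above 0.03 N and contact force between splint and clip below 0.02 N and angle between splint's own z axis and vertical below 0.35 rad and angle between the x axis of splint and the y axis of rail, either way round below 0.35 rad and z of splint_crown in the frame of rail_mid between 0.002 and 0.02 m and x of splint_crown in the frame of rail_mid between -0.02 and 0.02 m and y of splint_crown in the frame of rail_mid between -0.13 and 0.13 m and linear speed of organiser below 0.02 m/s and linear speed of splint below 0.03 m/s and angle between bottle's own z axis and vertical below 0.2 rad); the robot touches nothing.
It fails at once if the amber bottle is tipped or shifted more than 30 mm (angle between bottle's own z axis and vertical above 0.4 rad or distance of bottle from where it was at the start of the episode above 0.03 m).
It fails at once if another bystander (kidney dish, tweezers, jar, tape, mug) is shifted more than 30 mm (distance of any of dish, tweezers, jar, tape, mug from where it was at the start of the episode above 0.03 m).
It also fails if it takes over 72 s, if anything falls off the work surface, if the arm or the gripper's body presses on something with over 40 N, if the wrist force passes 120 N, or if a joint passes its speed limit or range.

ROBOT

A 6-joint arm with a two-finger parallel gripper is mounted at the origin on the work surface. World frame = base frame: x ahead of the robot, y to its left, z up, the work surface at z = 0. Lengths are in mm, angles in degrees, forces in N, time in s.
With the tool pointing down it reaches from about 300 to 850 mm from the base axis. Payload 4.2 kg.
Tool frame: the origin (TCP) lies on the centre line of the jaws, within the pads' length; the fingertips stand 14 mm ahead of it and the grasp point (between the pads) lies 5 mm behind it; z points along the fingers, y is the line along which they close (so a half turn about z gives the same grasp; the last joint's range is limited). The gripper opens to 91 mm and grips with 3 to 60 N. Pads are 32 mm wide; open, the fingers measure 118 mm over their backs; the gripper's body (76 mm by 178 mm) begins 60 mm behind the grasp point.
Start: joints at [-68.01, 18.312, 89.639, -0, 72.044, -1.146], TCP at [225.931, -528.769, 227.976] pointing down, gripper open.
Joint ranges: [-177.97, 177.97], [-48.28, 115.42], [12.27, 149.76], [-77.06, 257.06], [2.81, 150.46], [-146.56, 146.56]. Speed limits (degrees/s): [147.25, 147.25, 180, 180, 180, 180].

INTERFACE

Orientations are given as [roll, pitch, yaw] about the fixed x, y, z axes, in that order (R = Rz(yaw) Ry(pitch) Rx(roll)).
In Python, from workcell import env gives the robot as it stands.
- The arm moves only by the tool arm_command, never from a script. Its argument "motion" is a list of rows, each an object with "offset": the shift along the tool's x, y, z in m, a list of three; "spin": the turn about the tool's z in rad. In form: [{"offset": [tx, ty, tz], "spin": spin}, ...]. A call has 1 to 5 rows; each row shifts and turns the commanded pose from where the row before left it, along the tool's axes as they then stand; what a row does not reach is not made up. A row lasts 1/8 s, in which the tool goes at most 62.5 mm and 10.7 degrees, less where a joint would pass 70% of its speed; a pose out of reach is approached as far as the arm can. A call with a gripper value outside its range is refused whole. "jaw" is the finger opening in m, from 0 to 0.0912, set as the call begins (left out, the last holds). The fingers move at their own pace and stop on an object; "newtons" is the grip in N (left out, the last holds). Time passes only in rows, so rows that do not move let the fingers close. It gives the time, the measured TCP pose, the force, the opening and the grip force at its end, in the units of the state.
- env.state(): the state, without advancing time (a new reading comes with each control period).
- env.grab_frame(name): name is "side" or "top" or "wrist"; returns (picture, depth): 384x512x3 uint8, blue, green, red; 384x512 float32, mm along the optical axis (not along the pixel's ray), 0 where there is no reading.
- env.camera_model(name): a dict with "fx", "fy", "cx", "cy" (pixels), "eye" and "rotation" of the camera in the world; the wrist camera has in their place "hand_eye" (4x4, takes a point from camera to tool coordinates, whose origin is the TCP and whose axes are the flange's). Camera axes: x right, y down, z forward; pixel columns grow to the right and rows downward; lengths in mm; the calibration is good to about 2 mm. A picture is of the moment at which its call begins: read the wrist's pose just before it. camera_model takes no time and is no camera call.
- env.job_done(): hands the job in; it is judged then, once.
Trained networks look in the newest picture that a camera, given by its name, has taken for a name from the list of things; names that differ only in an ending like _2 or _b are one class to them, and where a whole thing is asked for, a point or a joint stands for the part that bears it (a point fixed in the world has none). Each returns a list of dicts, best first, with "score" (0 to 1); they miss things now and then, are a little off and sometimes report something else, mostly with a low value. They report only what shows in the picture. A call takes as long as a camera call. They do not tell look-alikes from the thing itself.
- env.boxes_of(camera, target): "bbox" ([left, top, right, bottom] in pixels, round what is visible of it).
- env.pinpoint(camera, target): "location" ([column, row] in pixels: a listed point, or the origin of a listed thing).
The state is a dict: "time_s": time; "qpos": joint angles; "qvel": joint speeds; "effort": joint torques, N m; "ee_pos": TCP position; "ee_rot": TCP orientation; "force": force on the tool from outside, world axes, zero at the start; "torque": the same for the moment, N m; "gripper_width": finger opening in mm; "gripper_force": force on a finger pad.
Only numpy, scipy, OpenCV 4.12 (cv2) and the standard library are available. Lean on these libraries where they do the work, as an engineer would, in place of code of your own. Each camera call takes 0.05 s, during which the arm holds its last target. There are 200 camera calls.

## Working session

There is one attempt and no reset: what is moved stays moved. The work goes in short steps, Python scripts to look and compute and a tool call to move; the robot and the scene stay as the last step left them, time stands still between calls to the robot, and variables do not carry over. Pictures are saved under pics/ and viewed, at most 10 in all, crops included, and the job is handed in when it is done.

Besides the shell and the picture viewer there is one more tool, called after ">>>" as name(argument=value, ...), one argument or row to a line, values as JSON. arm_command: Moves the arm, as the interface text tells. Its arguments: {"type":"object","properties":{"motion":{"type":"array"},"jaw":{"type":"number"},"newtons":{"type":"number"}},"required":["motion"]}

```bash
mkdir -p pics; cat > h.py <<'E'
import numpy as np, cv2
from workcell import env
from scipy.spatial.transform import Rotation as R
def pts(name,depth,T=None):
    c=env.camera_model(name)
    v,u=np.mgrid[0:384,0:512]
    P=np.stack([(u-c['cx'])/c['fx']*depth,(v-c['cy'])/c['fy']*depth,depth],-1)
    if 'eye' in c: W=P@np.array(c['rotation']).T+np.array(c['eye'])
    else:
        H=np.array(c['hand_eye']);W=P@H[:3,:3].T+H[:3,3]
        s=T or env.state(); W=W@R.from_euler('xyz',s['ee_rot'],degrees=True).as_matrix().T+np.array(s['ee_pos'])
    W[depth<=0]=np.nan
    return W
E
python3 - <<'E'
from h import *
print(env.state())
for n in ('top','side'):
    c=env.camera_model(n);print(n,c['eye'],np.round(c['rotation'],3).tolist(),c['fx'])
    im,d=env.grab_frame(n);cv2.imwrite(f'pics/{n}0.png',im);np.save(f'{n}0.npy',pts(n,d))
    W=np.load(f'{n}0.npy')
    for t in ('flap','flap_top','bin','tray','rail','rail_mid','clip','organiser','splint','splint_crown','bottle','dish','tweezers','jar'):
        for r in env.pinpoint(n,t)[:3]:
            u,v=r['location'];u0,v0=int(np.clip(u,0,511)),int(np.clip(v,0,383))
            print(n,t,round(r['score'],2),np.round(r['location']),np.round(W[v0,u0]))
E
```

```text
{'time_s': 0.0, 'qpos': array([-6.80107027e+01,  1.83500884e+01,  8.97052797e+01, -6.28113444e-04,
        7.20429206e+01, -1.14657972e+00]), 'qvel': array([ 0.04225015,  0.04358865, -0.03261289,  0.00024867, -0.09247928,
       -0.14333041]), 'effort': array([ 1.00906240e-03, -4.12463343e+01, -2.31974959e+01,  7.28134881e-02,
        4.57231072e-02, -1.60373229e-04]), 'ee_pos': array([ 225.74066311, -528.32426279,  227.14344871]), 'ee_rot': array([-1.79901719e+02, -1.36971694e-03,  2.31360700e+01]), 'force': array([ 0.05227484, -0.31892356, -0.24276315]), 'torque': array([-0.05740283,  0.00639125, -0.01914106]), 'gripper_force': 0.0, 'gripper_width': 91.20885880180414}
top [ 272.00528896  -11.25578511 1594.07722846] [-170.396, -0.18, -90.548] 433.0256962431713Traceback (most recent call last):
  File "<stdin>", line 5, in <module>
  File "h.py", line 8, in pts
    if 'eye' in c: W=P@np.array(c['rotation']).T+np.array(c['eye'])
                     ~~~~~~~~~~~~~~~~~~~~~~~~~~~^~~~~~~~~~~~~~~~~~~
ValueError: operands could not be broadcast together with shapes (384,512) (3,)
```

```bash
sed -i "s/np.array(c\['rotation'\]).T/R.from_euler('xyz',c['rotation'],degrees=True).as_matrix().T/" h.py
python3 - <<'E'
from h import *
for n in ('top','side'):
    c=env.camera_model(n);print(n,c['eye'],c['rotation'],c['fx'])
    im,d=env.grab_frame(n);cv2.imwrite(f'pics/{n}0.png',im);np.save(f'{n}0.npy',pts(n,d))
    W=np.load(f'{n}0.npy')
    for t in ('flap','flap_top','bin','tray','rail','rail_mid','clip','organiser','splint','splint_crown','bottle','dish','tweezers','jar'):
        for r in env.pinpoint(n,t)[:3]:
            u,v=r['location'];u0,v0=int(np.clip(u,0,511)),int(np.clip(v,0,383))
            print(n,t,round(r['score'],2),np.round(r['location']),np.round(W[v0,u0]))
E
```

```text
top [ 272.00528896  -11.25578511 1594.07722846] [-170.39597179   -0.18011823  -90.54832745] 433.0256962431713Traceback (most recent call last):
  File "<stdin>", line 7, in <module>
ValueError: it knows: bin, bottle, clip, dish, flap_top, jar, mug, organiser, rail, rail_mid, splint, splint_crown, tape, tray, tweezers
```

View pics/top0.png

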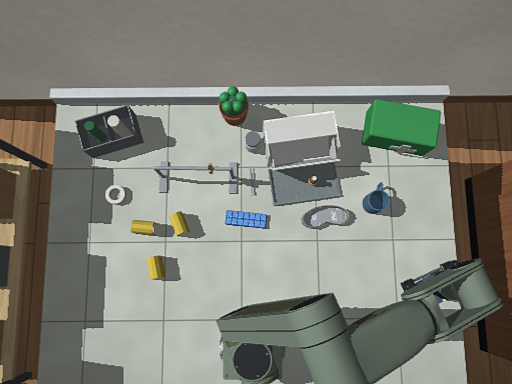

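The top view shows the bin (302,140) and tray (305,185), with the bottle at (313,180) and the open flap. The rail runs (163–234,168) with the clip at (210,168). The organiser is at (246,219) and the dish at (328,216). There are three yellow splints at (143,227), (179,223) and (156,267). The robot's right is image right, so the splint at (179,223) is the one to take.

```bash

python3 - <<'E'
from h import *
for n in ('top','side'):
    im,d=env.grab_frame(n);cv2.imwrite(f'pics/{n}1.png',im);np.save(f'{n}1.npy',pts(n,d))
    W=np.load(f'{n}1.npy')
    for t in ('flap_top','bin','tray','rail','rail_mid','clip','organiser','splint','splint_crown','bottle','dish','tweezers'):
        for r in env.pinpoint(n,t)[:3]:
            u,v=r['location'];u0,v0=int(np.clip(u,0,511)),int(np.clip(v,0,383))
            print(n,t,round(r['score'],2),np.round(r['location']),np.round(W[v0,u0]))
    if n=='top':
        hsv=cv2.cvtColor(im,cv2.COLOR_BGR2HSV)
        def rect(m,nm):
            m=m&np.isfinite(W[...,0])
            k,l,s,c=cv2.connectedComponentsWithStats(m.astype(np.uint8))
            for i in range(1,k):
                if s[i,4]>40:
                    p=W[l==i]; r=cv2.minAreaRect(p[:,:2].astype(np.float32)); print(nm,np.round(c[i]),np.round(p.mean(0)),'z',np.round(np.percentile(p[:,2],[5,50,95])),'rect',np.round(r[0]),np.round(r[1]),round(r[2],1))
        z=W[...,2]
        roi=np.zeros(z.shape,bool); roi[100:290,90:400]=1
        rect(roi&(abs(hsv[...,0].astype(int)-25)<8)&(hsv[...,1]>120)&(z>30),'yel')
        rect(roi&(abs(hsv[...,0].astype(int)-108)<15)&(hsv[...,1]>90)&(z>8)&(z<40),'blue')
        rect(roi&(z>120)&(z<175),'high')
        rect(roi&(z>2)&(z<25)&(hsv[...,1]<60)&(hsv[...,2]<140),'tray')
c=env.camera_model('side');print(c)
E
```

```text
top flap_top 0.89 [306. 166.] [ 623. -194.  142.]
top bin 0.9 [301. 164.] [ 628. -178.  138.]
top bin 0.32 [184. 224.] [435. 235.  61.]
top tray 0.55 [301. 165.] [ 628. -178.  138.]
top tray 0.52 [212. 167.] [615. 128. 157.]
top rail_mid 0.67 [191. 165.] [662. 222.  -1.]
top clip 0.54 [212. 167.] [620. 132. 152.]
top organiser 0.92 [246. 220.] [449.  15.  19.]
top splint 0.72 [144. 232.] [408. 379.  64.]
top splint 0.66 [159. 266.] [285. 323.  63.]
top splint 0.65 [183. 227.] [424. 242.  62.]
top splint_crown 0.85 [143. 232.] [408. 383.  60.]
top splint_crown 0.73 [178. 222.] [442. 255.  68.]
top splint_crown 0.63 [154. 267.] [285. 334.  73.]
top bottle 0.58 [314. 183.] [ 582. -230.   47.]
top dish 0.96 [325. 219.] [nan nan nan]
top tweezers 0.51 [254. 179.] [608. -11.   6.]
top tweezers 0.26 [305. 162.] [ 650. -195.   79.]
yel [179. 223.] [436. 254.  62.] z [47. 65. 71.] rect [436. 256.] [77. 47.] 21.9
yel [142. 227.] [423. 384.  63.] z [50. 64. 71.] rect [424. 385.] [79. 43.] 83.5
yel [155. 267.] [282. 333.  61.] z [41. 64. 71.] rect [282. 336.] [75. 48.] 12.5
blue [379. 198.] [ 52
[... 2687 characters left out ...]
plint 0.96 [234. 310.] [432. 279.  56.]
side splint 0.92 [282. 363.] [281. 354.  65.]
side splint 0.73 [214. 360.] [411. 410.  65.]
side splint_crown 0.97 [236. 299.] [434. 260.  69.]
side splint_crown 0.93 [285. 352.] [282. 333.  69.]
side splint_crown 0.84 [216. 346.] [423. 380.  68.]
side bottle 0.65 [258. 182.] [ 598. -216.   10.]
side dish 0.7 [304. 186.] [ 452. -269.    2.]
side dish 0.64 [269. 242.] [455.  18.  12.]
side tweezers 0.56 [230. 225.] [588.  -1.   5.]
{'fx': 407.4241714853766, 'fy': 407.4241714853766, 'cx': 260.6755242184246, 'cy': 197.07042958795606, 'eye': array([171.96437604, 739.49163407, 893.94332956]), 'rotation': array([-132.45039444,   -1.23510306, -155.61073896])}
```

View pics/side1.png

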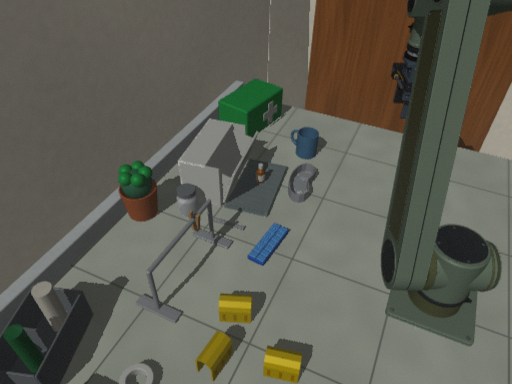

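The side view confirms the flap is tilted out at (248,150), the bottle is standing in the tray at (260,172), and the target splint is at (236,300). Moving in front of the bin now.

>>> arm_command(
  motion=[
    {"offset": [0, 0, 0], "spin": 0.1335},
    {"offset": [0, 0, 0], "spin": 0.1335},
    {"offset": [0.0315, -0.0295, -0.001], "spin": 0},
    {"offset": [0.0315, -0.0295, -0.001], "spin": 0},
    {"offset": [0.0315, -0.0295, -0.001], "spin": 0},
  ],
  jaw=0.0,
)

```text
time_s: 2.02
ee_pos: [308.1, -427.3, 231.0]
ee_rot: [180.0, -0.0, 7.8]
force: [0.3, 0.9, 0.1]
gripper_width: 44.1
gripper_force: 0.0
```

>>> arm_command(
  motion=[
    {"offset": [0.0315, -0.0295, -0.001], "spin": 0},
    {"offset": [0.0315, -0.0295, -0.001], "spin": 0},
    {"offset": [0.0315, -0.0295, -0.001], "spin": 0},
    {"offset": [0.0315, -0.0295, -0.001], "spin": 0},
    {"offset": [0.0315, -0.0295, -0.001], "spin": 0},
  ],
)

```text
time_s: 2.65
ee_pos: [444.2, -259.5, 236.2]
ee_rot: [180.0, -0.0, 7.8]
force: [0.3, 0.4, -0.2]
gripper_width: 0.5
gripper_force: 0.0
```

>>> arm_command(
  motion=[
    {"offset": [0.0315, -0.0295, -0.001], "spin": 0},
    {"offset": [0.0315, -0.0295, -0.001], "spin": 0},
    {"offset": [0, 0, 0], "spin": 0},
  ],
)

```text
time_s: 3.02
ee_pos: [499.2, -191.6, 237.9]
ee_rot: [-180.0, -0.0, 8.1]
force: [-0.4, -0.9, -0.4]
gripper_width: 0.6
gripper_force: 0.0
```

```bash

python3 - <<'E'
from h import *
s=env.state();print(s['time_s'],s['ee_pos'],s['ee_rot'],s['force'],s['gripper_width']);print(np.round(env.camera_model('wrist')['hand_eye'],3))
im,d=env.grab_frame('wrist');cv2.imwrite('pics/w1.png',im);W=pts('wrist',d,s);np.save('w1.npy',W)
for t in ('flap_top','bin','tray','bottle','organiser'):
    for r in env.pinpoint('wrist',t)[:2]:
        u,v=r['location'];u0,v0=int(np.clip(u,0,511)),int(np.clip(v,0,383))
        print(t,round(r['score'],2),np.round(r['location']),np.round(W[v0,u0]))
E
```

```text
3.025 [ 499.2174951  -191.64038936  237.93238184] [-1.79989661e+02 -3.64615622e-02  8.06085611e+00] [-0.37370858 -0.92450445 -0.44523421] 0.6317448729533556
[[ 0.00000e+00 -9.69000e-01 -2.47000e-01  6.86670e+01]
 [ 1.00000e+00  1.00000e-03 -1.00000e-03 -8.40000e-02]
 [ 1.00000e-03 -2.47000e-01  9.69000e-01 -1.56947e+02]
 [ 0.00000e+00  0.00000e+00  0.00000e+00  1.00000e+00]]
flap_top 0.87 [272.  37.] [ 623. -191.  132.]
flap_top 0.7 [269.  27.] [ 628. -188.  140.]
bin 0.94 [266.  25.] [ 629. -185.  141.]
tray 0.86 [266.  27.] [ 628. -186.  142.]
bottle 0.61 [292.  93.] [ 588. -222.   73.]
organiser 0.86 [ 86. 174.] [457.  13.  19.]
```

View pics/w1.png

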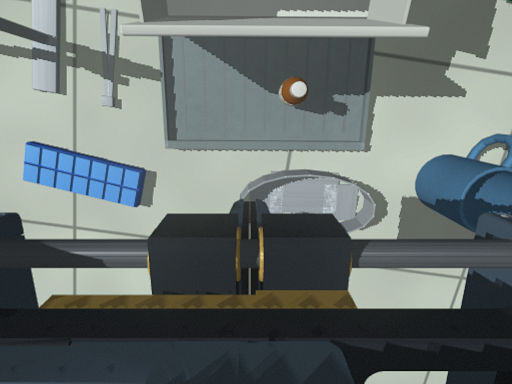

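The wrist view shows the flap's top edge at row 28, with columns 123–428. The tray's front rim is at row 145, columns 165–370. The bottle's cap is at (298,90), the dish at (310,195) and the organiser at (84,173).

```bash

python3 - <<'E'
from h import *
W=np.load('w1.npy')
def fit(us,f,nm):
    P=np.array([f(u) for u in us]);P=P[np.isfinite(P).all(1)]
    k=np.polyfit(P[:,1],P[:,0],1);res=P[:,0]-np.polyval(k,P[:,1]);P=P[abs(res)<4];k=np.polyfit(P[:,1],P[:,0],1)
    print(nm,len(P),np.round(P.mean(0),1),'yaw',np.round(np.degrees(np.arctan(-k[0])),2))
# rim: lowest row with z in 9..20 
def rim(u):
    c=W[130:165,u]; ok=np.where((c[:,2]>10)&(c[:,2]<20))[0]
    return c[ok[-1]] if len(ok) else [np.nan]*3
fit(range(180,360,2),rim,'rim front outer')
def ft(u):
    c=W[15:45,u]; ok=np.where((c[:,2]>136)&(c[:,2]<150))[0]
    return c[ok[-1]] if len(ok) else [np.nan]*3
fit(range(130,420,2),ft,'flap top front edge')
for v in (60,100,130):
    c=W[v,150:400]; ok=np.where((c[:,2]>9)&(c[:,2]<22))[0]
    print(v,np.round(c[ok[0]],1),np.round(c[ok[-1]],1))
m=(W[...,2]>60)&(W[...,2]<80);m[:,:270]=0;m[:,325:]=0;m[:60]=0;m[120:]=0
print('cap',np.round(W[m].mean(0)),m.sum())
m=(W[...,2]>11)&(W[...,2]<25);m[:,150:]=0;m[:135]=0;m[212:]=0;
print('org',cv2.minAreaRect(W[m][:,:2].astype(np.float32)),np.median(W[m][:,2]))
m=(W[...,2]>6)&(W[...,2]<50);m[:165]=0;m[235:]=0;m[:,:225]=0;m[:,395:]=0
print('dish',W[m].min(0),W[m].max(0))
E
```

```text
rim front outer 90 [ 522.2 -212.9   14.1] yaw 7.79
flap top front edge 145 [ 623.5 -193.   138.4] yaw 7.71
60 [605.8 -70.9  15.9] [ 640.6 -315.8   15.2]
100 [561.1 -76.   14.3] [ 596.  -321.8   15. ]
130 [525.7 -80.7  13.5] [ 560.7 -327.3   13.2]
cap [ 593. -228.   73.] 218
org ((454.65093994140625, 18.491104125976562), (149.63330078125, 51.65787124633789), 83.5030746459961) 17.813006652049893
dish [ 426.0066294  -354.91804401    6.11042956] [ 501.54527772 -184.96714743   36.890999  ]
```

>>> arm_command(
  motion=[
    {"offset": [0, 0, 0.053], "spin": 0},
    {"offset": [0.01, 0, 0.053], "spin": 0},
    {"offset": [0.045, 0, 0], "spin": 0},
    {"offset": [0.045, 0, 0], "spin": 0},
    {"offset": [0.015, 0, 0], "spin": 0},
  ],
)

```text
time_s: 3.95
ee_pos: [612.8, -178.5, 131.7]
ee_rot: [180.0, 0.0, 7.8]
force: [-1.5, -0.2, 1.8]
gripper_width: 0.4
gripper_force: 0.8
```

>>> arm_command(
  motion=[
    {"offset": [0.006, 0, 0], "spin": 0},
    {"offset": [0.006, 0, 0], "spin": 0},
    {"offset": [0.006, 0, 0], "spin": 0},
    {"offset": [0.005, 0, 0], "spin": 0},
    {"offset": [0.004, 0, 0], "spin": 0},
  ],
)

```text
time_s: 4.58
ee_pos: [638.6, -174.2, 132.1]
ee_rot: [180.0, -0.0, 7.8]
force: [-0.7, -0.3, 0.5]
gripper_width: 0.2
gripper_force: 0.5
```

>>> arm_command(
  motion=[
    {"offset": [0.003, 0, 0], "spin": 0},
    {"offset": [0.002, 0, 0], "spin": 0},
    {"offset": [0.0015, 0, 0], "spin": 0},
    {"offset": [0, 0, 0], "spin": 0},
  ],
)

```text
time_s: 5.08
ee_pos: [641.9, -173.7, 132.0]
ee_rot: [-180.0, 0.4, 7.8]
force: [-8.5, -2.2, 5.4]
gripper_width: 0.4
gripper_force: 4.5
```

>>> arm_command(
  motion=[
    {"offset": [-0.04, 0, 0], "spin": 0},
    {"offset": [-0.04, 0, -0.03], "spin": 0},
    {"offset": [-0.009, -0.039, -0.03], "spin": 0},
    {"offset": [-0.0094, -0.039, 0], "spin": 0},
    {"offset": [-0.0094, -0.039, 0], "spin": 0},
  ],
  jaw=0.075,
)

```text
time_s: 5.7
ee_pos: [522.2, -71.0, 192.6]
ee_rot: [180.0, -0.1, 7.8]
force: [-0.9, 0.3, -1.0]
gripper_width: 47.5
gripper_force: 0.0
```

>>> arm_command(
  motion=[
    {"offset": [-0.0094, -0.039, 0], "spin": 0},
    {"offset": [-0.0094, -0.039, 0], "spin": 0},
    {"offset": [-0.0094, -0.039, 0], "spin": 0},
    {"offset": [-0.0094, -0.039, 0], "spin": 0},
    {"offset": [0, 0, 0], "spin": -0.165},
  ],
)

```text
time_s: 6.32
ee_pos: [462.9, 79.6, 192.1]
ee_rot: [-180.0, -0.1, 17.7]
force: [0.2, -1.2, -0.9]
gripper_width: 75.1
gripper_force: 0.0
```

>>> arm_command(
  motion=[
    {"offset": [0, 0, 0], "spin": -0.165},
    {"offset": [0, 0, 0], "spin": -0.165},
    {"offset": [0, 0, 0], "spin": -0.165},
    {"offset": [0, 0, 0], "spin": -0.165},
    {"offset": [0, 0, 0], "spin": -0.165},
  ],
)

```text
time_s: 6.95
ee_pos: [464.0, 77.6, 192.0]
ee_rot: [180.0, -0.1, 64.9]
force: [-0.2, 0.2, 0.6]
gripper_width: 75.0
gripper_force: 0.0
```

>>> arm_command(
  motion=[
    {"offset": [0, 0, 0], "spin": -0.165},
    {"offset": [0, 0, 0], "spin": -0.167},
    {"offset": [0, 0, 0], "spin": 0},
  ],
)

```text
time_s: 7.32
ee_pos: [463.9, 77.5, 192.0]
ee_rot: [180.0, -0.0, 83.5]
force: [-0.1, 1.4, -0.5]
gripper_width: 74.9
gripper_force: 0.0
```

```bash

python3 - <<'E'
from h import *
s=env.state();print(s['ee_pos'],s['ee_rot'])
im,d=env.grab_frame('top');W=pts('top',d)
m=(W[...,2]>125)&(W[...,2]<160);m[:,:255]=0;m[:,350:]=0;m[:100]=0;m[180:]=0
print('bin+flap',cv2.minAreaRect(W[m][:,:2].astype(np.float32)))
im,d=env.grab_frame('wrist');cv2.imwrite('pics/w2.png',im);W=pts('wrist',d,s)
hsv=cv2.cvtColor(im,cv2.COLOR_BGR2HSV)
m=(W[...,2]>11)&(W[...,2]<25)&(abs(hsv[...,0].astype(int)-108)<15)&(hsv[...,1]>90)
p=W[m];print(m.sum(),cv2.minAreaRect(p[:,:2].astype(np.float32)),p.max(0))
E
```

```text
[463.85532114  77.53229983 191.97850717] [ 1.79958559e+02 -2.78701521e-02  8.34690305e+01]
bin+flap ((730.3179931640625, -182.82034301757812), (144.33055114746094, 252.0807342529297), 7.696047782897949)
3967 ((454.0095520019531, 20.391490936279297), (148.32281494140625, 51.339012145996094), 83.45941925048828) [486.84273797  96.44451232  20.32711074]
```

View pics/w2.png

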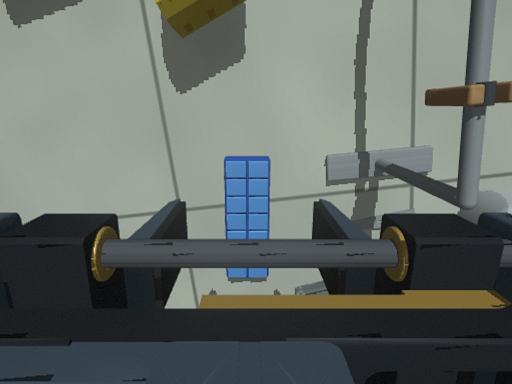

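The wrist view shows the organiser's near end at (247,165–280), centred between the open fingers, with nothing in the way of the descent.

>>> arm_command(
  motion=[
    {"offset": [0.0007, -0.0033, 0.05], "spin": 0},
    {"offset": [0, 0, 0.05], "spin": 0},
    {"offset": [0, 0, 0.05], "spin": 0},
    {"offset": [0, 0, 0.025], "spin": 0},
    {"offset": [0, 0, 0], "spin": 0},
  ],
)

```text
time_s: 8.05
ee_pos: [460.6, 78.4, 16.1]
ee_rot: [-180.0, 0.0, 83.5]
force: [0.0, 0.4, 0.5]
gripper_width: 75.1
gripper_force: 0.0
```

>>> arm_command(
  motion=[
    {"offset": [0, 0, 0], "spin": 0},
    {"offset": [0, 0, 0], "spin": 0},
    {"offset": [0, 0, 0], "spin": 0},
    {"offset": [0, 0, 0], "spin": 0},
  ],
  jaw=0.03,
  newtons=6,
)

```text
time_s: 8.55
ee_pos: [460.6, 78.4, 17.2]
ee_rot: [180.0, -0.0, 83.6]
force: [0.4, 0.7, 1.0]
gripper_width: 51.8
gripper_force: 6.0
```

>>> arm_command(
  motion=[
    {"offset": [0, 0, -0.015], "spin": 0},
    {"offset": [0, 0, -0.015], "spin": 0},
    {"offset": [0, 0, -0.015], "spin": 0},
    {"offset": [0, 0, -0.015], "spin": 0},
    {"offset": [0, 0, 0], "spin": 0},
  ],
)

```text
time_s: 9.18
ee_pos: [461.2, 78.7, 77.8]
ee_rot: [179.8, -0.1, 83.6]
force: [0.3, 1.6, 0.9]
gripper_width: 52.0
gripper_force: 6.0
```

```bash

python3 - <<'E'
from h import *
s=env.state();print(s['ee_pos'],s['ee_rot'],s['gripper_width'],s['gripper_force'])
o=[]
im,d=env.grab_frame('wrist');W=pts('wrist',d,s)
hsv=cv2.cvtColor(im,cv2.COLOR_BGR2HSV)
m=(abs(hsv[...,0].astype(int)-108)<15)&(hsv[...,1]>90)&np.isfinite(W[...,0])&(W[...,2]>-10)
p=W[m];print(m.sum(),p.min(0),p.max(0))
im,d=env.grab_frame('side');W=pts('side',d);cv2.imwrite('pics/s2.png',cv2.resize(im[120:330,150:400],None,fx=2.5,fy=2.5))
hsv=cv2.cvtColor(im,cv2.COLOR_BGR2HSV)
m=(abs(hsv[...,0].astype(int)-108)<15)&(hsv[...,1]>120)&np.isfinite(W[...,0]); m&=(abs(W[...,0]-455)<60)&(abs(W[...,1]-20)<110)
p=W[m];print(m.sum(),np.polyfit(p[:,1],p[:,2],1),p.min(0),p.max(0))
E
```

```text
[461.21338163  78.66087518  77.78535922] [ 1.79846654e+02 -5.99283076e-02  8.35628869e+01] 52.026274684675684 6.000107601284981
6257 [387.3341105   -1.00982946  -1.27871279] [538.35486618 123.65591874 193.5555252 ]
204 [ 0.4832376 35.7096225] [400.44146993  22.97858081  34.18586122] [488.40215778 121.77219569 153.68112719]
```

View pics/s2.png

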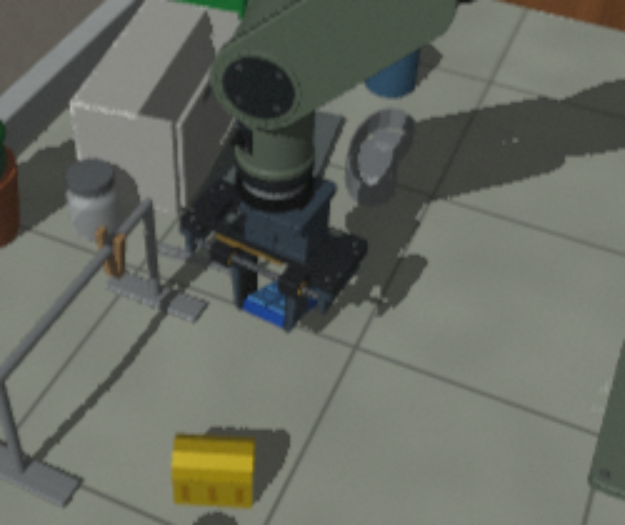

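The side crop shows the flap flush with the bin and the organiser between the fingers. It is already pivoting, with its free end still down. Lifting it the rest of the way.

>>> arm_command(
  motion=[
    {"offset": [0, 0, -0.02], "spin": 0},
    {"offset": [0, 0, -0.02], "spin": 0},
    {"offset": [0, 0, -0.02], "spin": 0},
    {"offset": [0, 0, -0.02], "spin": 0},
    {"offset": [0, 0, -0.02], "spin": 0},
  ],
)

```text
time_s: 9.9
ee_pos: [459.5, 78.1, 176.3]
ee_rot: [-179.8, 0.1, 83.6]
force: [0.7, 0.2, -1.4]
gripper_width: 51.6
gripper_force: 6.0
```

>>> arm_command(
  motion=[
    {"offset": [0, 0, -0.02], "spin": 0},
    {"offset": [0, 0, -0.02], "spin": 0},
    {"offset": [0, 0, -0.015], "spin": 0},
    {"offset": [0, 0, 0], "spin": 0},
  ],
)

```text
time_s: 10.4
ee_pos: [460.7, 78.4, 232.2]
ee_rot: [179.9, -0.0, 83.6]
force: [-0.0, 0.8, -2.1]
gripper_width: 51.9
gripper_force: 6.0
```

```bash

python3 - <<'E'
from h import *
s=env.state();print(s['ee_pos'],s['ee_rot'],s['gripper_width'],s['gripper_force'])
im,d=env.grab_frame('wrist');W=pts('wrist',d,s);cv2.imwrite('pics/w3.png',im)
im2,d=env.grab_frame('side');W2=pts('side',d);cv2.imwrite('pics/s3.png',im2)
cv2.imwrite('pics/c3.png',np.hstack([cv2.resize(im,(400,300)),cv2.resize(im2[130:310,170:410],(400,300))]))
x=np.array(s['ee_pos'])
def ana(im,W):
    hsv=cv2.cvtColor(im,cv2.COLOR_BGR2HSV)
    m=(abs(hsv[...,0].astype(int)-108)<10)&(hsv[...,1]>150)&np.isfinite(W[...,0]);m&=(np.hypot(W[...,0]-x[0],W[...,1]-x[1])<160)&(W[...,2]<150)
    p=W[m];t=(p-x)@R.from_euler('xyz',s['ee_rot'],degrees=True).as_matrix()
    print(len(p),'tool frame',np.percentile(t,[2,50,98],axis=0).round().tolist())
ana(im,W);ana(im2,W2)
E
```

```text
[460.69770526  78.3767849  232.15667803] [ 1.79947040e+02 -5.22860444e-03  8.35815379e+01] 51.88521566416252 5.999943986535072Traceback (most recent call last):
  File "<stdin>", line 12, in <module>
  File "<stdin>", line 11, in ana
    return _quantile_unchecked(
        a, q, axis, out, overwrite_input, method, keepdims, weights)
    return _ureduce(a,
                    func=_quantile_ureduce_func,
    ...<5 lines>...
                    overwrite_input=overwrite_input,
                    method=method)
    r = func(a, **kwargs)
    result = _quantile(arr,
                       quantiles=q,
    ...<2 lines>...
                       out=out,
                       weights=wgt)
    slices_having_nans = np.isnan(arr[-1, ...])
                                  ~~~^^^^^^^^^
IndexError: index -1 is out of bounds for axis 0 with size 0
```

View pics/c3.png

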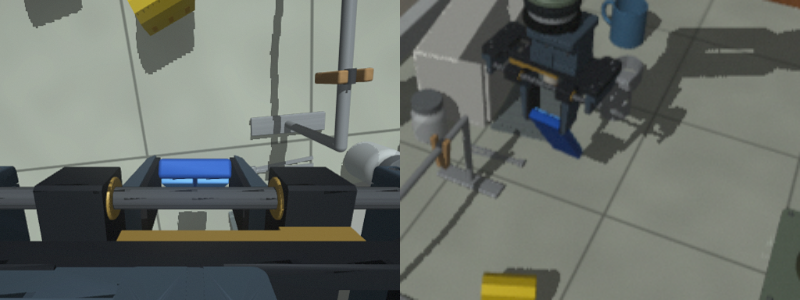

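The left (wrist) view shows the organiser's end face at (195,168) with the lid side facing tool −x below it. The right (side) view shows its plain back slanting down between the fingers.

```bash

python3 - <<'E'
from h import *
s=env.state();x=np.array(s['ee_pos'])
for n in ('wrist','side'):
    im,d=env.grab_frame(n);W=pts(n,d,s)
    hsv=cv2.cvtColor(im,cv2.COLOR_BGR2HSV)
    t=(W-x)@R.from_euler('xyz',s['ee_rot'],degrees=True).as_matrix()
    m=(abs(hsv[...,0].astype(int)-112)<12)&(hsv[...,1]>150)&np.isfinite(W[...,0]);m&=(abs(t[...,0])<150)&(abs(t[...,1])<60)&(t[...,2]>-25)&(t[...,2]<160)
    q=t[m];print(n,len(q));
    if len(q)>20:
        print(np.percentile(q,[1,50,99],axis=0).round().tolist());k=np.polyfit(q[:,2],q[:,0],1);print('x=k z+b',k,'angle from level',90-np.degrees(np.arctan(abs(k[0]))),hsv[m].mean(0))
E
```

```text
wrist 2299
[[-4.0, -25.0, -4.0], [12.0, -1.0, -1.0], [18.0, 24.0, 15.0]]
x=k z+b [-0.26214914 11.80014418] angle from level 75.31050470253612 [109.99652023 175.2662027  186.0661157 ]
side 328
[[-44.0, -27.0, -4.0], [4.0, -5.0, 23.0], [19.0, 25.0, 111.0]]
x=k z+b [-0.48805011 13.54434019] angle from level 63.98530519381334 [110.25914634 178.90853659  97.54573171]
```

>>> arm_command(
  motion=[
    {"offset": [0, 0, 0], "spin": 0.1654},
    {"offset": [0, 0, 0], "spin": 0.1654},
    {"offset": [0, 0, 0], "spin": 0.1654},
    {"offset": [0, 0, 0], "spin": 0.1654},
    {"offset": [0, 0, 0], "spin": 0.1654},
  ],
)

```text
time_s: 11.22
ee_pos: [460.0, 78.3, 231.1]
ee_rot: [-180.0, 0.1, 35.9]
force: [-0.4, -0.1, -2.1]
gripper_width: 51.8
gripper_force: 6.0
```

>>> arm_command(
  motion=[
    {"offset": [0, 0, 0], "spin": 0.1654},
    {"offset": [0, 0, 0], "spin": 0.1654},
    {"offset": [0, 0, 0], "spin": 0.1654},
    {"offset": [0.01, 0.03, 0], "spin": 0},
    {"offset": [0.014, 0.041, 0], "spin": 0},
  ],
)

```text
time_s: 11.85
ee_pos: [493.6, 11.1, 231.3]
ee_rot: [-180.0, 0.1, 7.9]
force: [1.5, 0.2, -1.7]
gripper_width: 51.8
gripper_force: 6.0
```

>>> arm_command(
  motion=[
    {"offset": [0.014, 0.041, 0], "spin": 0},
    {"offset": [0.014, 0.041, 0], "spin": 0},
    {"offset": [0.014, 0.041, 0], "spin": 0},
    {"offset": [0.014, 0.041, 0], "spin": 0},
    {"offset": [0, 0, 0], "spin": 0},
  ],
)

```text
time_s: 12.48
ee_pos: [572.1, -146.1, 230.4]
ee_rot: [180.0, 0.1, 7.6]
force: [0.3, 0.4, -1.5]
gripper_width: 52.3
gripper_force: 6.0
```

```bash
cat > w.py <<'E'
from h import *
s=env.state();x=np.array(s['ee_pos']);print(x,s['ee_rot'],s['gripper_width'])
c,q=np.cos(np.radians(7.75)),np.sin(np.radians(7.75));print('bin a,y',c*x[0]+q*x[1]-630.7,-q*x[0]+c*x[1]+275.4)
for n in ('wrist','side'):
    im,d=env.grab_frame(n);W=pts(n,d,s)
    hsv=cv2.cvtColor(im,cv2.COLOR_BGR2HSV)
    t=(W-x)@R.from_euler('xyz',s['ee_rot'],degrees=True).as_matrix()
    m=(abs(hsv[...,0].astype(int)-112)<12)&(hsv[...,1]>150)&np.isfinite(W[...,0]);m&=(abs(t[...,0])<150)&(abs(t[...,1])<60)&(t[...,2]>-25)&(t[...,2]<160)
    q=t[m];print(n,len(q));
    if len(q)>20:
        print(np.percentile(q,[1,50,99],axis=0).round().tolist());k=np.polyfit(q[:,2],q[:,0],1);print('x=k z+b',k,'angle from level',90-np.degrees(np.arctan(abs(k[0]))))
E
python3 w.py
```

```text
[ 572.08458436 -146.10815867  230.37704062] [1.79993332e+02 8.64103468e-02 7.58722203e+00] 52.291140421601135
bin a,y -83.5437160493019 53.48026984688303
wrist 2318
[[0.0, -25.0, -3.0], [11.0, 0.0, -1.0], [17.0, 25.0, 3.0]]
x=k z+b [ 2.17327652 12.37598823] angle from level 24.708801089175452
side 207
[[-38.0, -31.0, 21.0], [-18.0, -27.0, 74.0], [6.0, 18.0, 135.0]]
x=k z+b [-0.30233124  5.89777679] angle from level 73.17829296560622
```

>>> arm_command(
  motion=[
    {"offset": [0.03, 0, 0], "spin": 0},
    {"offset": [0.0315, 0, 0], "spin": 0},
    {"offset": [0, 0, 0.03], "spin": 0},
    {"offset": [0, 0, 0.03], "spin": 0},
    {"offset": [0, 0, 0.02], "spin": 0},
  ],
)

```text
time_s: 13.2
ee_pos: [631.0, -133.5, 150.2]
ee_rot: [-179.9, 0.2, 7.9]
force: [0.1, 0.8, 7.3]
gripper_width: 51.4
gripper_force: 6.0
```

>>> arm_command(
  motion=[
    {"offset": [0, 0, 0.003], "spin": 0},
    {"offset": [0, 0, 0.003], "spin": 0},
    {"offset": [0, 0, 0.003], "spin": 0},
    {"offset": [0, 0, 0], "spin": 0},
  ],
)

```text
time_s: 13.7
ee_pos: [634.6, -134.8, 146.3]
ee_rot: [179.9, -0.4, 7.8]
force: [0.9, 1.3, 6.9]
gripper_width: 51.9
gripper_force: 6.0
```

```bash
python3 w.py; python3 - <<'E'
from h import *
print(env.state()['force'])
im,d=env.grab_frame('side');im2,d2=env.grab_frame('wrist')
cv2.imwrite('pics/c4.png',np.hstack([cv2.resize(im2,(400,300)),cv2.resize(im[100:250,170:370],(400,300),interpolation=cv2.INTER_CUBIC)]))
E
```

```text
[ 634.59249978 -134.78079061  146.30209301] [179.93169977  -0.41177256   7.77448299] 51.94251463450467
bin a,y -20.079248225936567 56.27492202325283
wrist 2088
[[4.0, -25.0, -7.0], [11.0, 1.0, -5.0], [18.0, 24.0, -2.0]]
x=k z+b [ 2.12120471 21.92163947] angle from level 25.240606450235063
side 162
[[-29.0, -31.0, 19.0], [-11.0, -26.0, 75.0], [6.0, -4.0, 134.0]]
x=k z+b [-0.22198925  5.21066845] angle from level 77.48391281879452
[2.08290196 2.07475375 6.48580873]
```

View pics/c4.png

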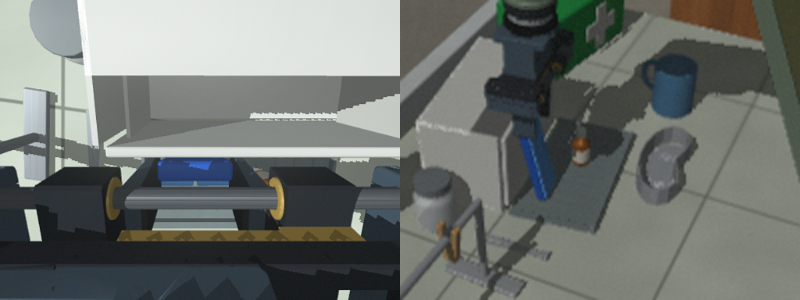

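The left view shows the organiser's top end at (195,170), just in front of the flap edge. The right view shows it standing in the tray at (537,170), clear of the bottle at (580,150). I'll shift its foot out a little and let go.

>>> arm_command(
  motion=[
    {"offset": [0, 0, -0.009], "spin": 0},
    {"offset": [-0.007, 0, 0], "spin": 0},
    {"offset": [0, 0, 0.004], "spin": 0},
    {"offset": [0, 0, 0.003], "spin": 0},
    {"offset": [0, 0, 0], "spin": 0},
  ],
)

```text
time_s: 14.52
ee_pos: [626.5, -136.0, 145.9]
ee_rot: [180.0, -0.2, 7.8]
force: [0.4, 0.8, 5.0]
gripper_width: 52.1
gripper_force: 6.0
```

>>> arm_command(
  motion=[
    {"offset": [0, 0, 0], "spin": 0},
    {"offset": [0, 0, 0], "spin": 0},
    {"offset": [0, 0, 0], "spin": 0},
    {"offset": [0, 0, 0], "spin": 0},
  ],
  jaw=0.068,
)

```text
time_s: 15.02
ee_pos: [625.3, -136.3, 144.7]
ee_rot: [-180.0, 0.0, 7.8]
force: [-0.3, -0.6, 0.3]
gripper_width: 68.1
gripper_force: 0.0
```

```bash
python3 w.py; python3 -c "
from h import *
print(env.state()['force'])"
```

```text
[ 625.29430955 -136.33428146  144.68523444] [-1.79999841e+02  2.98281313e-02  7.77173592e+00] 68.07617482275704
bin a,y -29.501997524639705 55.98949051805363
wrist 2397
[[14.0, -26.0, -7.0], [22.0, -1.0, -5.0], [28.0, 23.0, -2.0]]
x=k z+b [2.04062560e-02 2.16776564e+01] angle from level 88.83096990549038
side 157
[[-26.0, -32.0, 26.0], [-7.0, -27.0, 77.0], [13.0, 8.0, 130.0]]
x=k z+b [-0.29755977 15.63044823] angle from level 73.42911215789277
[-0.305263    0.28345462 -0.78647787]
```

>>> arm_command(
  motion=[
    {"offset": [0, 0, -0.02], "spin": 0},
    {"offset": [0, 0, -0.04], "spin": 0},
    {"offset": [0, 0, -0.045], "spin": 0},
    {"offset": [-0.0134, -0.0414, 0], "spin": 0},
    {"offset": [-0.0134, -0.0414, 0], "spin": 0},
  ],
)

```text
time_s: 15.75
ee_pos: [587.5, -57.3, 250.5]
ee_rot: [180.0, -0.1, 7.7]
force: [-0.7, 0.5, 0.8]
gripper_width: 68.4
gripper_force: 0.0
```

>>> arm_command(
  motion=[
    {"offset": [-0.0134, -0.0414, 0], "spin": 0},
    {"offset": [-0.0134, -0.0414, 0], "spin": 0},
    {"offset": [-0.0134, -0.0414, 0], "spin": 0},
    {"offset": [-0.0134, -0.0414, 0], "spin": 0},
    {"offset": [-0.0134, -0.0414, 0], "spin": 0},
  ],
)

```text
time_s: 16.38
ee_pos: [492.6, 139.3, 250.1]
ee_rot: [-180.0, -0.0, 7.8]
force: [0.7, -0.1, 1.0]
gripper_width: 68.0
gripper_force: 0.0
```

>>> arm_command(
  motion=[
    {"offset": [-0.0134, -0.0414, 0], "spin": 0},
    {"offset": [-0.0134, -0.0414, 0], "spin": 0},
    {"offset": [0, 0, 0], "spin": -0.1235},
    {"offset": [0, 0, 0], "spin": -0.1235},
    {"offset": [0, 0, 0], "spin": 0},
  ],
  jaw=0.075,
)

```text
time_s: 17.0
ee_pos: [455.5, 216.7, 250.0]
ee_rot: [180.0, -0.0, 21.9]
force: [-0.3, -0.3, -0.1]
gripper_width: 74.9
gripper_force: 0.0
```

```bash
python3 - <<'E'
from h import *
s=env.state();print(s['ee_pos'],s['ee_rot'])
im,d=env.grab_frame('wrist');W=pts('wrist',d,s);im2,d2=env.grab_frame('top');W2=pts('top',d2)
cv2.imwrite('pics/c5.png',np.hstack([cv2.resize(im,(400,300)),cv2.resize(im2[90:240,230:430],(400,300),interpolation=cv2.INTER_CUBIC)]))
def rect(W,m,nm):
    m=m&np.isfinite(W[...,0]);k,l,st,c=cv2.connectedComponentsWithStats(m.astype(np.uint8))
    for i in range(1,k):
        if st[i,4]>60:
            p=W[l==i];r=cv2.minAreaRect(p[:,:2].astype(np.float32));print(nm,np.round(c[i]),len(p),np.round(np.percentile(p[:,2],[5,50,99])),np.round(r[0],1),np.round(r[1]),round(r[2],1))
for n,im,W in (('wrist',im,W),('top',im2,W2)):
    hsv=cv2.cvtColor(im,cv2.COLOR_BGR2HSV)
    rect(W,(abs(hsv[...,0].astype(int)-25)<8)&(hsv[...,1]>120)&(W[...,2]>25)&(W[...,2]<80),n+' yel')
    z=W[...,2]; rect(W,(z>144)&(z<162)&(W[...,0]>580)&(W[...,0]<640)&(W[...,1]>20),n+' bar')
    h=(abs(hsv[...,0].astype(int)-112)<12)&(hsv[...,1]>120)&(W[...,0]>520)&(W[...,1]>-220)&(W[...,1]<-60)
    rect(W,h,n+' org')
    for t in ('clip','rail_mid','splint_crown'):
        for r in env.pinpoint(n,t)[:2]:
            u,v=r['location'];print(n,t,round(r['score'],2),np.round(r['location']),np.round(W[int(np.clip(v,0,383)),int(np.clip(u,0,511))]))
E
```

```text
[455.45110375 216.71545432 250.00448531] [ 1.79993245e+02 -8.81683736e-03  2.18570013e+01]
wrist yel [102. 134.] 3011 [35. 65. 70.] [426.6 386.4] [77. 44.] 82.7
wrist yel [211. 169.] 2484 [50. 65. 69.] [437.1 259.7] [76. 46.] 21.0
wrist yel [128. 232.] 136 [28. 51. 63.] [319.1 328.8] [10.  8.] 15.3
wrist bar [413.  41.] 3585 [150. 155. 162.] [613.1 146.5] [165.  29.] 82.9
wrist clip 0.7 [417.  42.] [609. 145. 162.]
wrist rail_mid 0.97 [351.  10.] [613. 200. 156.]
wrist splint_crown 0.81 [ 96. 141.] [422. 388.  68.]
wrist splint_crown 0.61 [208. 171.] [438. 262.  69.]
top yel [180. 225.] 191 [47. 64. 75.] [425.5 251.5] [52. 47.] 21.7
top yel [136. 227.] 121 [52. 64. 74.] [425.2 401.5] [41. 45.] 88.1
top yel [154. 269.] 197 [54. 65. 73.] [281.8 338.3] [76. 45.] 15.4
top bar [180. 168.] 178 [148. 155. 161.] [615.5 236.2] [190.  13.] 89.1
top bar [222. 168.] 70 [149. 155. 161.] [612.2  98.9] [78. 12.] 86.8
top org [288. 168.] 346 [ 23.  97. 155.] [ 624.5 -136.9] [61. 49.] 4.8
top clip 0.57 [211. 168.] [614. 130. 164.]
top clip 0.42 [117. 192.] [560. 497.  -1.]
top rail_mid 0.9 [192. 167.] [657. 222.   2.]
top splint_crown 0.7 [287. 168.] [ 625. -132.  106.]
top splint_crown 0.67 [176. 224.] [435. 263.  62.]
```

View pics/c5.png

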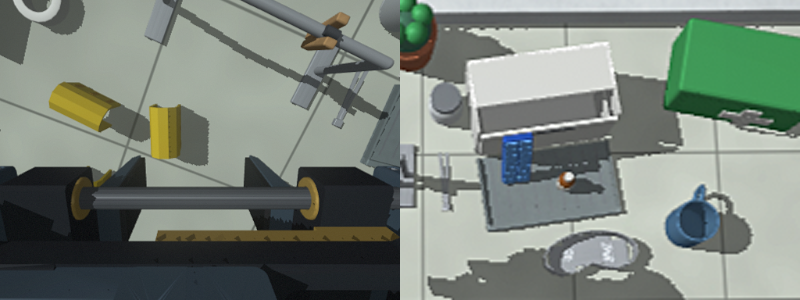

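The left (wrist) view shows the target splint at (165,132), another splint at (85,105), and the rail and clip at (330,35). The right (top) view shows the bin shut, the organiser leaning lids-out at (517,155), and the bottle standing clear at (567,180).

>>> arm_command(
  motion=[
    {"offset": [-0.001, -0.047, 0], "spin": 0.01},
    {"offset": [0, 0, 0.05], "spin": 0},
    {"offset": [0, 0, 0.05], "spin": 0},
    {"offset": [0, 0, 0.05], "spin": 0},
    {"offset": [0, 0, 0], "spin": 0},
  ],
)

```text
time_s: 18.02
ee_pos: [434.6, 258.4, 97.0]
ee_rot: [179.9, 0.5, 21.3]
force: [-0.3, 0.3, -0.2]
gripper_width: 74.9
gripper_force: 0.0
```

```bash
python3 - <<'E'
from h import *
s=env.state();x=np.array(s['ee_pos']);print(x,s['ee_rot'])
im,d=env.grab_frame('wrist');W=pts('wrist',d,s)
t=(W-x)@R.from_euler('xyz',s['ee_rot'],degrees=True).as_matrix()
hsv=cv2.cvtColor(im,cv2.COLOR_BGR2HSV)
m=(abs(hsv[...,0].astype(int)-25)<8)&(hsv[...,1]>120)&(W[...,2]>25)&(W[...,2]<80)&(abs(t[...,1])<40)&(abs(t[...,0])<70)
p=t[m];print(len(p),cv2.minAreaRect(p[:,:2].astype(np.float32)),p.min(0),p.max(0))
E
```

```text
[434.63546773 258.38916476  97.010512  ] [179.92435785   0.49224423  21.33224614]
5551 ((8.778327941894531, -0.5978507995605469), (45.67588424682617, 64.66095733642578), 89.89321899414062) [-23.51000139 -23.47552232  26.77320206] [41.14918288 22.25397014 70.52172872]
```

>>> arm_command(
  motion=[
    {"offset": [0.003, -0.001, 0.03], "spin": 0},
    {"offset": [0, 0, 0.032], "spin": 0},
    {"offset": [0, 0, 0], "spin": 0},
  ],
)

```text
time_s: 18.45
ee_pos: [439.9, 261.9, 38.6]
ee_rot: [180.0, 0.0, 21.3]
force: [-0.9, 0.0, 0.4]
gripper_width: 74.8
gripper_force: 0.0
```

>>> arm_command(
  motion=[
    {"offset": [0, 0, 0], "spin": 0},
    {"offset": [0, 0, 0], "spin": 0},
    {"offset": [0, 0, 0], "spin": 0},
    {"offset": [0, 0, 0], "spin": 0},
  ],
  jaw=0.03,
  newtons=12,
)

```text
time_s: 18.95
ee_pos: [440.2, 262.0, 38.9]
ee_rot: [180.0, -0.1, 21.4]
force: [-1.4, -0.9, 5.9]
gripper_width: 45.4
gripper_force: 12.0
```

>>> arm_command(
  motion=[
    {"offset": [0, 0, -0.04], "spin": 0},
    {"offset": [0, 0, -0.05], "spin": 0},
    {"offset": [0, 0, -0.05], "spin": 0},
    {"offset": [0, 0, -0.05], "spin": 0},
    {"offset": [0, 0, -0.03], "spin": 0},
  ],
)

```text
time_s: 19.58
ee_pos: [439.9, 262.1, 260.6]
ee_rot: [-180.0, -0.2, 21.3]
force: [0.1, 0.7, -1.3]
gripper_width: 45.6
gripper_force: 12.0
```

>>> arm_command(
  motion=[
    {"offset": [0, 0, 0], "spin": -0.175},
    {"offset": [0, 0, 0], "spin": -0.175},
    {"offset": [0, 0, 0], "spin": -0.175},
    {"offset": [0, 0, 0], "spin": -0.175},
    {"offset": [0, 0, 0], "spin": -0.175},
  ],
)

```text
time_s: 20.2
ee_pos: [439.2, 261.7, 257.6]
ee_rot: [-180.0, 0.0, 71.8]
force: [0.5, -0.3, -1.1]
gripper_width: 45.3
gripper_force: 12.0
```

>>> arm_command(
  motion=[
    {"offset": [0, 0, 0], "spin": -0.175},
    {"offset": [0, 0, 0], "spin": -0.172},
    {"offset": [-0.0175, 0.04, 0], "spin": 0},
    {"offset": [-0.0175, 0.04, 0], "spin": 0},
    {"offset": [0, 0, 0], "spin": 0},
  ],
)

```text
time_s: 20.82
ee_pos: [522.2, 227.7, 257.0]
ee_rot: [-180.0, 0.0, 91.2]
force: [-0.8, 0.6, -1.0]
gripper_width: 45.3
gripper_force: 12.0
```

```bash
python3 - <<'E'
from h import *
s=env.state();x=np.array(s['ee_pos']);print(x,s['ee_rot'],s['gripper_width'])
for n in ('wrist','side'):
    im,d=env.grab_frame(n);W=pts(n,d,s)
    if n=='wrist': cv2.imwrite('pics/w6.png',im)
    hsv=cv2.cvtColor(im,cv2.COLOR_BGR2HSV)
    ok=np.isfinite(W[...,0])&(W[...,0]>585)&(W[...,0]<640)&(W[...,1]>85)&(W[...,1]<320)&(W[...,2]>143)&(W[...,2]<160)
    g=ok&(hsv[...,1]<70); p=W[g]
    k=np.polyfit(p[:,1],p[:,0],1); r=p[:,0]-np.polyval(k,p[:,1]); p=p[abs(r)<8];k=np.polyfit(p[:,1],p[:,0],1)
    # top ridge
    b=[(p[(p[:,1]>a)&(p[:,1]<a+20)]) for a in range(90,320,20)]
    print(n,len(p),'x at y=200',np.polyval(k,200),'slope',k[0],'y range',p[:,1].min(),p[:,1].max(),'z98',np.percentile(p[:,2],98))
    for q in b:
        if len(q)>8: print('  ',np.round([q[:,1].mean(),(q[:,0].min()+q[:,0].max())/2,q[:,0].min(),q[:,0].max(),q[:,2].max()],1))
    c=np.isfinite(W[...,0])&(abs(hsv[...,0].astype(int)-14)<7)&(hsv[...,1]>100)&(W[...,2]>110)&(W[...,2]<180)&(abs(W[...,0]-613)<40)&(abs(W[...,1]-138)<60)
    if c.any(): print('clip',W[c].min(0).round(),W[c].max(0).round(),c.sum())
    t=(W-x)@R.from_euler('xyz',s['ee_rot'],degrees=True).as_matrix()
    y=np.isfinite(W[...,0])&(abs(hsv[...,0].astype(int)-25)<8)&(hsv[...,1]>120)&(abs(t)<80).all(-1)
    p=t[y];print('splint',len(p),np.percentile(p,[1,99],axis=0).round().tolist())
E
```

```text
[522.15723827 227.65596504 256.99350894] [-1.79969452e+02  3.83273243e-02  9.12039178e+01] 45.305195008464906
wrist 1932 x at y=200 612.7952996833869 slope 0.02111121025971958 y range 206.23645525654604 319.92645844458264 z98 157.06964991253585
   [208.6 613.9 608.4 619.3 157.4]
   [220.1 614.3 608.4 620.1 157.7]
   [240.1 615.2 609.  621.4 157.2]
   [260.2 615.4 609.3 621.4 158.1]
   [280.3 615.7 609.8 621.5 157.8]
   [300.3 616.1 610.1 622.2 157.9]
   [315.2 616.2 610.3 622.1 157.6]
splint 7435 [[-22.0, -26.0, -78.0], [35.0, 24.0, 25.0]]
side 288 x at y=200 612.5902346401024 slope 0.013387041442694885 y range 86.75257671254349 319.27817588787974 z98 157.91889552870296
   [180.9 612.6 607.9 617.2 157. ]
   [199.4 612.6 606.7 618.6 158.2]
   [219.7 613.6 607.9 619.2 159.6]
   [240.  613.9 608.2 619.5 157.2]
   [260.4 614.1 608.5 619.7 158.9]
   [279.8 615.1 609.5 620.8 158. ]
   [299.4 615.2 610.4 620.1 158. ]
   [314.8 615.  609.1 620.9 157.3]
splint 587 [[-37.0, -34.0, -76.0], [39.0, 21.0, 35.0]]
```

View pics/w6.png

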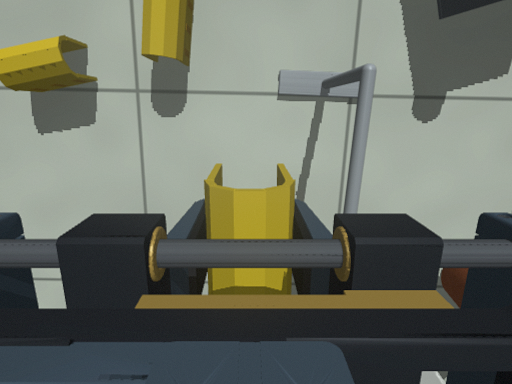

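The wrist view shows the splint held straight between the fingers (250,225). The bar runs from (368,70) to (352,210), with its far post at (367,70).

>>> arm_command(
  motion=[
    {"offset": [0, 0, 0], "spin": 0.037},
    {"offset": [0.001, 0.032, 0], "spin": 0},
    {"offset": [0.0015, 0.032, 0], "spin": 0},
    {"offset": [0.001, 0.0285, 0], "spin": 0},
    {"offset": [0, 0, 0], "spin": 0},
  ],
)

```text
time_s: 21.55
ee_pos: [613.3, 231.5, 257.3]
ee_rot: [-180.0, 0.0, 89.2]
force: [0.1, -0.0, -0.5]
gripper_width: 45.3
gripper_force: 12.0
```

```bash
python3 - <<'E'
from h import *
s=env.state();x=np.array(s['ee_pos']);print(x,s['ee_rot'],s['gripper_width'])
im,d=env.grab_frame('wrist');W=pts('wrist',d,s)
t=(W-x)@R.from_euler('xyz',s['ee_rot'],degrees=True).as_matrix()
hsv=cv2.cvtColor(im,cv2.COLOR_BGR2HSV)
y=np.isfinite(W[...,0])&(abs(hsv[...,0].astype(int)-25)<8)&(hsv[...,1]>120)&(abs(t)<80).all(-1)
p=t[y];p=p[p[:,2]>-35];print('splint',len(p),np.percentile(p,[1,99],axis=0).round(1).tolist())
g=np.isfinite(W[...,0])&(hsv[...,1]<70)&(W[...,2]>146)&(W[...,2]<160)&(abs(t[...,1])<30)
q=t[g];print('bar',len(q))
for a in range(0,120,15):
    r=q[(q[:,0]>a)&(q[:,0]<a+15)]
    if len(r)>10: print(np.round([r[:,0].mean(),r[:,1].min(),r[:,1].max(),(r[:,1].min()+r[:,1].max())/2],1))
E
```

```text
[613.30493915 231.50773605 257.3300628 ] [-1.79974806e+02  1.13777937e-02  8.92022262e+01] 45.31948867181093
splint 7287 [[-22.0, -22.8, -30.2], [34.6, 21.3, 25.3]]
bar 1681
[ 8.1 -3.5  7.2  1.9]
[22.7 -3.5  8.   2.3]
[37.5 -3.4  7.9  2.2]
[52.3 -3.4  7.7  2.2]
[67.5 -3.4  7.6  2.1]
[82.7 -3.3  8.4  2.5]
[95.6 -3.3  8.2  2.5]
```

>>> arm_command(
  motion=[
    {"offset": [0, 0.003, 0.02], "spin": 0},
    {"offset": [0, 0, 0.03], "spin": 0},
    {"offset": [0, 0, 0.03], "spin": 0},
    {"offset": [0, 0, 0.03], "spin": 0},
    {"offset": [0, 0, 0.008], "spin": 0},
  ],
)

```text
time_s: 22.22
ee_pos: [613.3, 231.0, 138.4]
ee_rot: [-179.8, 0.1, 89.3]
force: [-0.1, -0.2, -0.8]
gripper_width: 45.4
gripper_force: 12.0
```

>>> arm_command(
  motion=[
    {"offset": [0, 0, 0.003], "spin": 0},
    {"offset": [0, 0, 0.003], "spin": 0},
    {"offset": [0, 0, 0], "spin": 0},
  ],
)

```text
time_s: 22.6
ee_pos: [616.2, 231.1, 134.8]
ee_rot: [179.9, -0.0, 89.2]
force: [0.4, -1.1, -0.8]
gripper_width: 45.3
gripper_force: 12.0
```

>>> arm_command(
  motion=[
    {"offset": [0, 0, 0.002], "spin": 0},
    {"offset": [0, 0, 0.002], "spin": 0},
    {"offset": [0, 0, 0], "spin": 0},
  ],
)

```text
time_s: 22.98
ee_pos: [616.1, 231.1, 131.0]
ee_rot: [179.9, -0.0, 89.2]
force: [-0.7, -1.1, 4.7]
gripper_width: 45.1
gripper_force: 12.0
```

>>> arm_command(
  motion=[
    {"offset": [0, 0, -0.001], "spin": 0},
    {"offset": [0, 0, 0], "spin": 0},
    {"offset": [0, 0, 0], "spin": 0},
    {"offset": [0, 0, 0], "spin": 0},
    {"offset": [0, 0, 0], "spin": 0},
  ],
  jaw=0.08,
)

```text
time_s: 23.6
ee_pos: [615.8, 231.0, 130.8]
ee_rot: [-180.0, 0.0, 89.2]
force: [-0.8, 0.6, -0.1]
gripper_width: 79.6
gripper_force: 0.0
```

>>> arm_command(
  motion=[
    {"offset": [0, 0, -0.02], "spin": 0},
    {"offset": [0, 0, -0.03], "spin": 0},
    {"offset": [0, 0, -0.04], "spin": 0},
    {"offset": [0, 0, -0.04], "spin": 0},
    {"offset": [0, -0.05, 0], "spin": 0},
  ],
)

```text
time_s: 24.22
ee_pos: [569.5, 232.4, 264.3]
ee_rot: [179.5, -0.2, 89.2]
force: [-0.6, 1.2, -0.2]
gripper_width: 79.8
gripper_force: 0.0
```

>>> arm_command(
  motion=[
    {"offset": [0, -0.06, 0], "spin": 0},
    {"offset": [0, -0.06, 0], "spin": 0},
    {"offset": [0, -0.06, 0], "spin": 0},
    {"offset": [0, 0, 0], "spin": 0},
    {"offset": [0, 0, 0], "spin": 0},
  ],
)

```text
time_s: 24.85
ee_pos: [386.6, 234.3, 261.5]
ee_rot: [179.9, -0.0, 89.3]
force: [0.4, 0.1, -0.3]
gripper_width: 79.8
gripper_force: 0.0
```

```bash
python3 - <<'E'
from h import *
s=env.state();print(s['time_s'],s['ee_pos'])
im,d=env.grab_frame('side');W=pts('side',d);im2,d2=env.grab_frame('top');W2=pts('top',d2)
cv2.imwrite('pics/c7.png',np.hstack([cv2.resize(im[110:320,120:400],(400,300),interpolation=cv2.INTER_CUBIC),cv2.resize(im2[90:270,130:370],(400,300),interpolation=cv2.INTER_CUBIC)]))
for n,i,w in (('side',im,W),('top',im2,W2)):
    hsv=cv2.cvtColor(i,cv2.COLOR_BGR2HSV)
    y=(abs(hsv[...,0].astype(int)-25)<8)&(hsv[...,1]>120)&(w[...,2]>90)&(abs(w[...,0]-614)<50)&(abs(w[...,1]-230)<70)
    p=w[y];print(n,len(p),p.min(0).round(),p.max(0).round(),cv2.minAreaRect(p[p[:,2]>140][:,:2].astype(np.float32)))
    h=(abs(hsv[...,0].astype(int)-110)<14)&(hsv[...,1]>100)&(w[...,0]>540)&(w[...,1]>-220)&(w[...,1]<-60)&np.isfinite(w[...,0])
    p=w[h]; c_,v=p.mean(0),np.linalg.svd(p-p.mean(0))[2][2]; v*=np.sign(v[2]);print('org',len(p),p[:,2].min(),p[:,2].max(),'normal from vertical',np.degrees(np.arccos(v[2])),'normal azim',np.degrees(np.arctan2(v[1],v[0])))
E
```

```text
24.85 [386.63798088 234.32150453 261.49045383]
side 797 [591. 186.  93.] [636. 288. 163.] ((613.2225341796875, 236.85821533203125), (101.88944244384766, 43.165035247802734), 88.49947357177734)
org 333 41.0420963832662 152.3589647038542 normal from vertical 70.03004815167577 normal azim -175.8764048403401
top 327 [591. 186.  99.] [632. 261. 167.] ((612.8439331054688, 224.24993896484375), (75.34268188476562, 39.130889892578125), 88.45439910888672)
org 352 -0.7064256159997058 156.35853159702515 normal from vertical 72.22982109098042 normal azim 177.71096877873902
```

View pics/c7.png

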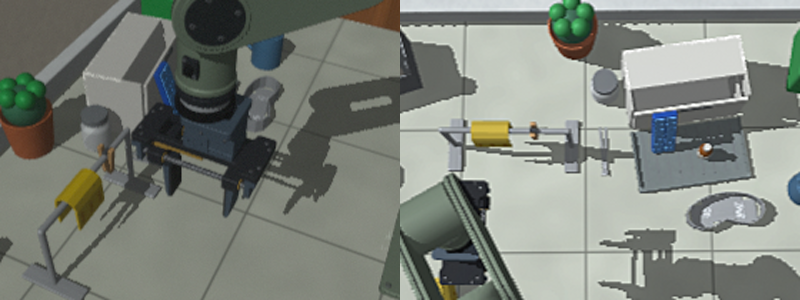

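The views show the splint hanging upright astride the bar at (490,133), clear of the clip at (534,130). The organiser leans at about 71° with lids out at (664,132), the bottle stands at (705,150), and the bin is shut. Handing in.

```bash
python3 -c "
from workcell import env
print(env.job_done())"
```

```text
the job is handed in; nothing more can be done
None
```

I handed the job in, but the hand-in gave no verdict: the bin is shut, the organiser leans lids-out in the drip tray clear of the upright bottle, and the splint hangs astride the rail clear of the clip.

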